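# Load a reel on the expanding spindle and set its thumbscrew

## Robot

A 6-joint arm with a two-finger parallel gripper is mounted at the origin on the work surface. World frame = base frame: x ahead of the robot, y to its left, z up, the work surface at z = 0. Lengths are in m, angles in rad, forces in N, time in s.
With the tool pointing down it reaches from about 0.35 to 0.775 m from the base axis. Payload 5.5 kg.
Tool frame: the origin (TCP) lies at the very end of the fingers, on their centre line; the grasp point (between the pads) lies 19 mm behind it; z points along the fingers, y is the line along which they close (so a half turn about z gives the same grasp; the last joint's range is limited). The gripper opens to 85 mm and grips with 20 to 120 N. Pads are 22 mm wide; open, the fingers measure 114 mm over their backs; the gripper's body (76 mm by 85 mm) begins 54 mm behind the grasp point. The pads swing forward as they close: fully open they stand 13 mm farther back than shut.
Start: joints at [1.028, 0.313, 0.046, 1.304, 0, 1.431], TCP at [0.225, 0.529, 0.231] pointing down, gripper open.
Joint ranges: [-2.76, 2.76], [-0.86, 1.69], [-1.03, 1.26], [-2.2, 2.34], [-1.47, 1.5], [-3.14, 3.14]. Speed limits (rad/s): [2.57, 2.57, 3.14, 3.14, 3.14, 3.14].

## Interface

Orientations are given as a rotation vector (axis times angle).
In Python, from plant import arm gives the robot as it stands.
- The arm moves only by the tool arm_command, never from a script. Its argument "increments" is a list of rows, each a list of 2 entries, a list of its own where there are three numbers: the shift along the tool's x, y, z in m, then the turn, a rotation vector about the tool's x, y, z in degrees. In form: [[[dx, dy, dz], [wx, wy, wz]], ...]. A call has 1 to 8 rows; each row is the pose to reach, as a shift and turn from the pose commanded when the call began, along the tool's axes at that moment; what a row does not reach only later rows make up. A row lasts 1/12 s, in which the tool goes at most 41.7 mm and 7.16 degrees, less where a joint would pass 70% of its speed; a pose out of reach is approached as far as the arm can. A call with a gripper value outside its range is refused whole. "claw" is the closure, from 0 (fully open) to 1 (shut), set as the call begins (left out, the last holds). The fingers move at their own pace and stop on an object; the grip force is fixed at half the most. Time passes only in rows, so rows that repeat a pose let the fingers close. It gives the time, the measured TCP pose, the force, the opening and the grip force at its end, in the units of the state.
- arm.sense(): the state, without advancing time (a new reading comes with each control period).
- arm.capture(name): name is "scene" or "top" or "wrist"; returns a dict with "img" (384x512x3 uint8, red, green, blue), "fx", "fy", "cx", "cy" (pixels), "world_from_camera" (4x4, takes a point from camera to world coordinates). Camera axes: x right, y down, z forward; pixel columns grow to the right and rows downward; lengths in m; the calibration is good to about 2 mm. A picture is of the moment at which its call begins. There is no depth.
- arm.hand_in(): hands the job in; it is judged then, once.
The state is a dict: "clock": time; "joint_pos": joint angles; "qd": joint speeds; "effort": joint torques, N m; "tcp_pos": TCP position; "ee_rot": TCP orientation; "force": force on the tool from outside, world axes, zero at the start; "moment": the same for the moment, N m; "grip_width": opening from 0.0 (shut) to 1.0 (fully open); "grip_force": force on a finger pad.
Only numpy, scipy, OpenCV 4.12 (cv2) and the standard library are available. Lean on these libraries where they do the work, as an engineer would, in place of code of your own. Each camera call takes 0.05 s, during which the arm holds its last target. There are 200 camera calls.

## Task

Lower the larger, wide-bored empty reel over the spindle of the reel stand until it lies flat on the platter, do not drop it, and let go of it. Then turn the thumbscrew on top of the spindle clockwise until it seats, so that the jaws grip the bore, and back it off a quarter turn so that the reel can just turn. Finish while still gripping the thumbscrew there, so that I can lock its nut, and leave the other things on the bench where they are.

Things in the scene. Friction and masses are not known exactly. Their poses are not given: they have to be found in the camera images.
- reel: The larger empty reel, black plastic, standing on a flange: flanges 64 mm across and 6 mm thick, 40 mm tall overall, barrel 38 mm across between them, straight through bore of 28 mm. 0.05 to 0.1 kg. It can be gripped across the flanges from above. Origin at the centre of its underside, z up along the bore.
- spindle: The reel stand, bolted to the bench: grey round foot 124 mm across with a bolt-down bar 168 mm long along its y axis, and a white round platter 80 mm across, its top 30 mm above the bench, on which the reel is to lie. Origin on the bench at the spindle axis, z up.
- platter (a point): Centre of the platter's top, z up. Three aluminium jaws stand here around the axis, 40 mm tall, tapered over the top 10 mm. The thumbscrew spreads them: 27.6 mm across at its seat, each drawn in by 1.1 mm per radian that it is backed off, so 22 to 25 mm across at the start.
- thumbscrew (a joint): Turn of the thumbscrew about the vertical spindle axis, rad: 0 at its seat (a dead stop, no further clockwise), growing as it is backed off anticlockwise seen from above, up to 2.6. It starts at 1.2 to 2.3. Its thread drags with 0.05 N m and keeps it where it is left; at the seat the torque rises at once. Its height does not change.
- paddle: Flat steel head of the thumbscrew, turning with it: 20 mm wide along its x, 8 mm thick along its y, 24 mm tall from its origin up. Origin on the spindle axis at the head's underside, 46 mm above the platter, so the reel's top is 6 mm below it. A nut 19 mm across sits right below. All passes through the reel's bore. Best gripped across the 8 mm.
- small_reel: Bystander: the smaller empty reel, same black plastic, flanges 50 mm across, 34 mm tall, bore only 12 mm. Origin at the centre of its underside.
- jar: Bystander: clear round jar with a black lid, 52 mm across, 62 mm tall. Origin at the centre of its underside.
- screwdriver: Bystander: screwdriver with a black handle, 190 mm long, 26 mm thick, lying down. Origin under its middle, x towards the blade.
- pliers: Bystander: pliers with black grips, 165 mm long, 57 mm wide, 14 mm thick, lying flat. Origin under the middle, x towards the jaws.
- multimeter: Bystander: black multimeter lying on its back, 150 x 78 x 32 mm, dial up to 41 mm. Origin at the centre of its underside.
- project_box: Bystander: plain aluminium box 90 x 125 x 45 mm with three black terminals on top, 59 mm tall in all. Origin at the centre of its underside.
- parts_tray: Bystander: grey open tray of small parts, 120 x 170 x 32 mm. Origin at the centre of its underside.

How it is judged:
On the way, in this order (a step that is already met when the one before it is completed fails the run):
1. the larger reel lies flat on the platter, around the spindle, and is let go (horizontal distance between reel and spindle below 0.006 m and z of reel in the frame of spindle between 0.027 and 0.0335 m and angle between reel's own z axis and vertical below 0.06 rad and contact force between the fingers and reel below 0.2 N), for 0.2 s.
2. the thumbscrew is turned clockwise to its seat with the reel in place (horizontal distance between reel and spindle below 0.006 m and z of reel in the frame of spindle between 0.027 and 0.0335 m and angle between reel's own z axis and vertical below 0.06 rad and value of joint thumbscrew below 0.09 rad), for 0.2 s.
At the end, for the whole second after the job is handed in: The screw has been at its seat (within 5 degrees) and ends at rest a quarter turn back from it (within 18 degrees), the fingers gripping its head with over 1.5 N and not pressing on the reel; the larger reel lies around the spindle, within 3 mm of flat on the platter (horizontal distance between reel and spindle below 0.006 m and z of reel in the frame of spindle between 0.027 and 0.0335 m and angle between reel's own z axis and vertical below 0.06 rad and value of joint thumbscrew between 1.25 and 1.89 rad and velocity of joint thumbscrew between -0.05 and 0.05 rad/s and contact force between the fingers and paddle above 1.5 N and contact force between the fingers and reel below 1 N); the arm keeps its last pose, push and grip.
It fails at once if a bystander is moved more than 30 mm (distance of any of small_reel, jar, screwdriver, pliers, multimeter, project_box, parts_tray from where it was at the start of the episode above 0.03 m).
It fails at once if the reel is dropped onto the spindle (falls faster than 0.5 m/s once around it) (horizontal distance between reel and spindle below 0.02 m and z of reel in the frame of spindle below 0.095 m and linear speed of reel above 0.5 m/s).
It also fails if it takes over 59 s, if anything falls off the work surface, if the arm or the gripper's body presses on something with over 40 N, if the wrist force passes 120 N, or if a joint passes its speed limit or range.

## Working session

There is one attempt and no reset: what is moved stays moved. The work goes in short steps, Python scripts to look and compute and a tool call to move; the robot and the scene stay as the last step left them, time stands still between calls to the robot, and variables do not carry over. Pictures are saved under pics/ and viewed, at most 10 in all, crops included, and the job is handed in when it is done.

Besides the shell and the picture viewer there is one more tool, called after "Request:" as name(argument=value, ...) on one line, values as JSON. arm_command: Moves the arm, as the interface text tells. Its arguments: {"type":"object","properties":{"increments":{"type":"array"},"claw":{"type":"number"}},"required":["increments"]}

```bash
mkdir -p pics; cat > h.py <<'E'
import numpy as np, cv2
from plant import arm
def cap(n,f):
    c=arm.capture(n); cv2.imwrite(f'pics/{f}.png',cv2.cvtColor(c['img'],cv2.COLOR_RGB2BGR)); np.savez(f'pics/{f}.npz',**{k:np.asarray(v) for k,v in c.items()}); return c
def ray(c,u,v,z):
    T=np.asarray(c['world_from_camera']); d=T[:3,:3]@np.array([(u-c['cx'])/c['fx'],(v-c['cy'])/c['fy'],1.]); o=T[:3,3]
    return o+d*(z-o[2])/d[2]
def proj(c,p):
    T=np.linalg.inv(np.asarray(c['world_from_camera'])); q=T[:3,:3]@np.asarray(p)+T[:3,3]
    return c['fx']*q[0]/q[2]+c['cx'],c['fy']*q[1]/q[2]+c['cy']
E
python3 - <<'E'
from h import *
for n in('scene','top','wrist'):
    c=cap(n,n+'0'); print(n,c['fx'],np.round(c['world_from_camera'],3).tolist())
a=[cv2.imread(f'pics/{n}0.png') for n in('top','scene')]
s=arm.sense(); print(s)
E
```

```text
scene 379.3669729748836 [[0.31, 0.733, -0.606, 1.282], [0.951, -0.245, 0.19, -0.274], [-0.009, -0.635, -0.773, 0.997], [0.0, 0.0, 0.0, 1.0]]
top 437.402975786673 [[-0.004, -0.999, 0.048, 0.492], [-1.0, 0.004, 0.002, -0.035], [-0.002, -0.048, -0.999, 1.215], [0.0, 0.0, 0.0, 1.0]]
wrist 296.8789733065533 [[0.392, 0.886, 0.249, 0.162], [0.92, -0.377, -0.107, 0.556], [-0.001, 0.271, -0.962, 0.373], [0.0, 0.0, 0.0, 1.0]]
{'clock': 0.15, 'joint_pos': array([ 1.02841643e+00,  3.13836632e-01,  4.52687788e-02,  1.30361686e+00,
       -2.48628218e-06,  1.43117570e+00]), 'qd': array([-2.61012075e-04, -1.94760993e-03,  2.76874493e-03, -8.40738692e-05,
        4.73197985e-04,  2.42383006e-05]), 'effort': array([ 2.64590555e-03, -4.81065130e+01,  2.98815250e+01,  1.39315621e-02,
       -1.28385614e-04,  3.14693743e-06]), 'tcp_pos': array([0.22520061, 0.52865647, 0.23062055]), 'ee_rot': array([-6.28292817e-01, -3.07765265e+00,  2.05630276e-03]), 'force': array([ 0.24219231, -0.15237065,  0.5435672 ]), 'moment': array([-0.00478118, -0.03758535,  0.01235307]), 'grip_force': 0.0, 'grip_width': 0.9989681110216515}
```

View pics/top0.png

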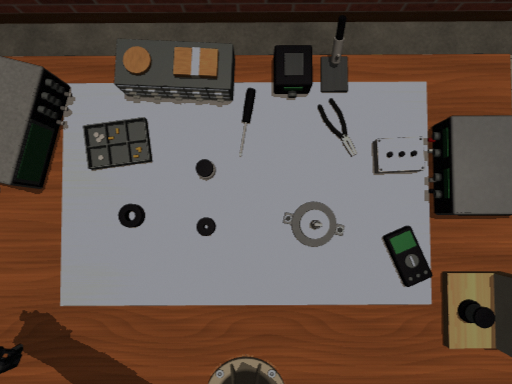

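View pics/scene0.png

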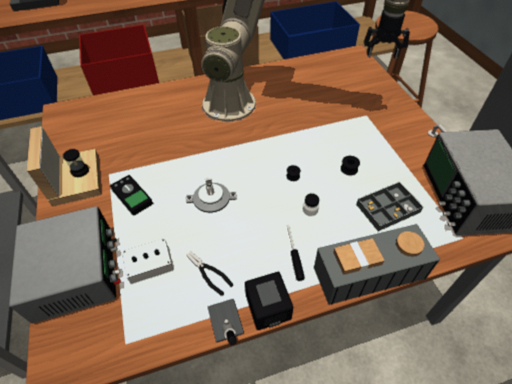

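The top view shows the large reel at about (131,215), the small reel at (206,226), the jar at (205,169) and the stand at (313,224) with the paddle near (315,224). The scene view shows the same layout: large reel at (350,165), stand at (210,195).

```bash
python3 - <<'E'
from h import *
c=dict(np.load('pics/top0.npz')); im=c['img']; g=cv2.cvtColor(im,cv2.COLOR_RGB2GRAY)
def blob(m,x0,y0,x1,y1):
    s=np.zeros_like(m); s[y0:y1,x0:x1]=m[y0:y1,x0:x1]
    cs,_=cv2.findContours(s,cv2.RETR_EXTERNAL,cv2.CHAIN_APPROX_NONE); k=max(cs,key=cv2.contourArea); return cv2.minAreaRect(k),cv2.minEnclosingCircle(k)
m=((g<90)*255).astype('uint8')
r=blob(m,105,190,160,240);print('reel',r,ray(c,*r[0][0],.036))
r=blob(m,190,210,225,242);print('small',r,ray(c,*r[0][0],.03))
r=blob(m,190,155,222,185);print('jar',r,ray(c,*r[0][0],.06))
print(g[224,285:345])
m=((g<150)*255).astype('uint8')
r=blob(m,275,195,352,252);print('foot',r,ray(c,*r[1][0],.01),ray(c,*r[0][0],.01))
big=cv2.resize(im[190:255,275:355],None,fx=9,fy=9,interpolation=cv2.INTER_CUBIC); cv2.imwrite('pics/z.png',big[...,::-1])
E
```

```text
reel (((131.0, 215.5), (23.0, 26.0), 90.0), ((131.12548828125, 215.23745727539062), 13.4131498336792)) [0.49601471 0.30666464 0.036     ]
small (((205.5, 226.0), (18.0, 19.0), 90.0), ((205.5, 226.0), 9.708344459533691)) [0.46682975 0.10661325 0.03      ]
jar (((205.42303466796875, 168.88461303710938), (20.801258087158203, 18.02775764465332), 56.3099365234375), ((205.2341766357422, 168.98101806640625), 10.492022514343262)) [0.61857474 0.103452   0.06      ]
[137 137 135 138 118  84  66  76  82  83  82  81  83  84  72 116 143 143
 142 142 143 142 142 142 117  71  41  38  32  85 130 140 140 139 137 138
 134 138 143 143 142 142 143 142 117  88  82  83  83  81  81  77  86  96
  89  91 103 131 142 141]
foot (((313.0, 223.0), (56.0, 76.0), 90.0), ((313.0, 223.0), 47.2017936706543)) [ 0.47340784 -0.18653372  0.01      ] [ 0.47340784 -0.18653372  0.01      ]
```

View pics/z.png

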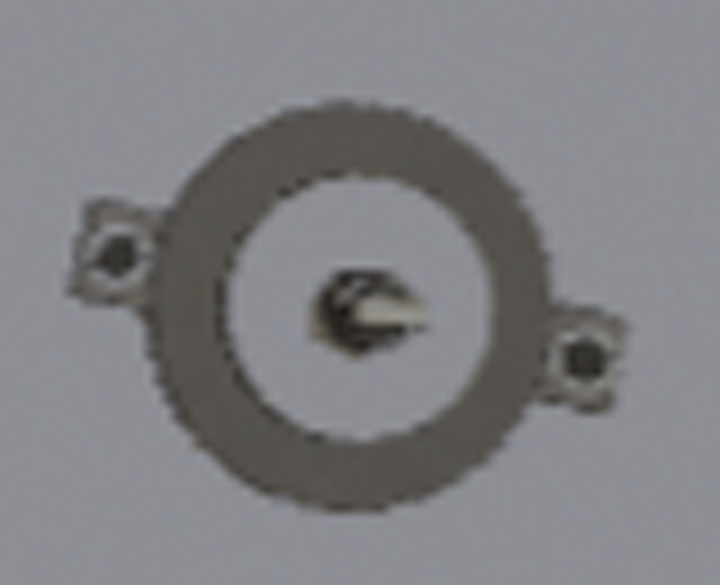

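The crop shows the stand round: platter centre near crop (362,308), with the bright paddle pointing along image +x around (375,310).

```bash
cat >> h.py <<'E'
from scipy.spatial.transform import Rotation as Ro
def delta(p,yaw=None):
    """tool-frame shift to world point p; current tool x/y headings"""
    s=arm.sense(); R=Ro.from_rotvec(s['ee_rot']).as_matrix()
    print('t',round(s['clock'],2),'tcp',s['tcp_pos'].round(4),'xhead',np.degrees(np.arctan2(R[1,0],R[0,0])).round(2),'yhead',np.degrees(np.arctan2(R[1,1],R[0,1])).round(2),'z',R[:,2].round(4),'j6',s['joint_pos'][5].round(3),'F',s['force'].round(2),'gw',s['grip_width'],'gf',s['grip_force'])
    if p is not None: print('shift mm',(R.T@(np.asarray(p)-s['tcp_pos'])*1e3).round(2))
E
python3 - <<'E'
from h import *
delta([.496,.306,.19])
E
```

```text
t 0.15 tcp [0.2252 0.5287 0.2306] xhead 156.92 yhead 66.92 z [-7.0e-04 -1.2e-03 -1.0e+00] j6 1.431 F [ 0.24 -0.15  0.54] gw 0.9989681110216515 gf 0.0
shift mm [-336.41  -98.64   40.69]
```

Request:
arm_command(increments=[[[-0.02, -0.006, 0.002], [0, 0, 0]], [[-0.06, -0.018, 0.007], [0, 0, 0]], [[-0.1, -0.029, 0.012], [0, 0, 0]], [[-0.14, -0.041, 0.017], [0, 0, 0]], [[-0.18, -0.053, 0.022], [0, 0, 0]], [[-0.22, -0.065, 0.027], [0, 0, 0]], [[-0.26, -0.076, 0.031], [0, 0, 0]], [[-0.29, -0.085, 0.035], [0, 0, 0]]], claw=0)

```text
clock: 0.82
tcp_pos: [0.4608, 0.335, 0.1958]
ee_rot: [0.63, 3.077, -0.001]
force: [-0.7, 1.0, -0.8]
grip_width: 0.998
grip_force: 0.0
```

Request:
arm_command(increments=[[[-0.025, -0.008, 0.003], [0, 0, 0]], [[-0.04, -0.012, 0.005], [0, 0, 0]], [[-0.046, -0.0136, 0.0057], [0, 0, 0]], [[-0.046, -0.0136, 0.0057], [0, 0, 0]]])

```text
clock: 1.15
tcp_pos: [0.4963, 0.306, 0.1901]
ee_rot: [-0.631, -3.077, 0.0]
force: [-0.8, -0.2, -0.1]
grip_width: 1.002
grip_force: 0.0
```

```bash
python3 - <<'E'
from h import *
delta([.496,.306,.19])
c=cap('wrist','w1'); g=cv2.cvtColor(c['img'],cv2.COLOR_RGB2GRAY)
m=((g<70)*255).astype('uint8'); cs,h=cv2.findContours(m,cv2.RETR_CCOMP,cv2.CHAIN_APPROX_NONE)
for k,hh in zip(cs,h[0]):
    if cv2.contourArea(k)>300: e=cv2.fitEllipse(k); print(cv2.boundingRect(k),hh[3],np.round(e[0],1),np.round(e[1],1),ray(c,*e[0],.04).round(4))
print(proj(c,[.496,.306,.04]))
E
```

```text
t 1.15 tcp [0.4963 0.306  0.1901] xhead 156.82 yhead 66.82 z [-9.e-04 -1.e-04 -1.e+00] j6 0.819 F [-0.76 -0.16 -0.12] gw 1.0017735490378754 gf 0.0
shift mm [ 0.3  -0.14  0.1 ]
(54, 192, 59, 50) -1 [ 82.6 216.3] [45.2 59.2] [0.4633 0.1221 0.04  ]
(229, 141, 62, 64) -1 [259.5 173.2] [60.2 63.2] [0.4937 0.311  0.04  ]
(246, 162, 27, 20) 2 [259.4 171.4] [19.2 25.1] [0.4919 0.3116 0.04  ]
(0, 124, 512, 260) -1 [297.1 289. ] [240.4 514.4] [0.6336 0.2978 0.04  ]
(np.float64(255.86440441891253), np.float64(177.1067877488131))
```

View pics/w1.png

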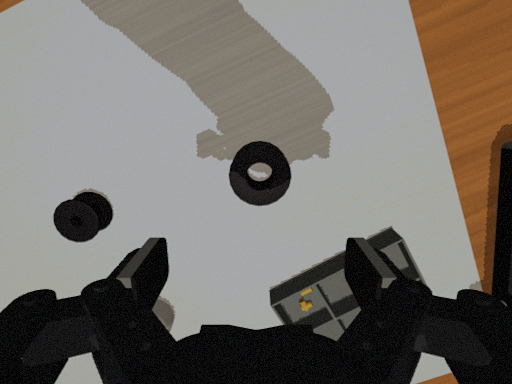

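The wrist view shows the large reel at (260,173) with its bore at (259,172), the small reel at left (82,216), the tray at lower right, and clear space around the large reel.

```bash
python3 - <<'E'
from h import *
c=dict(np.load('pics/w1.npz'))
a=np.radians(156.82); tx=np.array([np.cos(a),np.sin(a),0])
A=ray(c,260,205,.04)+tx*.032
B=ray(c,259.5,162,.04)-tx*.014
C=ray(c,259.5,182,.0)+tx*.014
D=ray(c,260,141,.0)-tx*.032; D2=ray(c,260,141,.04)-tx*.032
print(A,B,C,D,D2)
t=dict(np.load('pics/top0.npz')); print(ray(t,131.3,215.2,.04))
p=(A+B)/2; delta([*p[:2],.19])
E
```

```text
[0.49560857 0.31084856 0.04      ] [0.49607875 0.30990838 0.04      ] [0.49871196 0.30937763 0.        ] [0.49793364 0.31013521 0.        ] [0.49367337 0.31139072 0.04      ]
[0.49680105 0.30470785 0.04      ]
t 1.2 tcp [0.4954 0.3068 0.1904] xhead 156.91 yhead 66.91 z [-1.e-03  2.e-04 -1.e+00] j6 0.82 F [-0.44 -0.4  -0.47] gw 1.0042039308153285 gf 0.0
shift mm [1.01 3.43 0.37]
```

Request:
arm_command(increments=[[[0.001, 0.0034, 0.03], [0, 0, 0]], [[0.001, 0.0034, 0.068], [0, 0, 0]], [[0.001, 0.0034, 0.106], [0, 0, 0]], [[0.001, 0.0034, 0.135], [0, 0, 0]], [[0.001, 0.0034, 0.16], [0, 0, 0]], [[0.001, 0.0034, 0.176], [0, 0, 0]], [[0.001, 0.0034, 0.183], [0, 0, 0]], [[0.001, 0.0034, 0.183], [0, 0, 0]]])

```text
clock: 1.87
tcp_pos: [0.4938, 0.3109, 0.0062]
ee_rot: [-0.624, -3.076, 0.003]
force: [-0.0, -0.3, -0.0]
grip_width: 1.003
grip_force: 0.0
```

Request:
arm_command(increments=[[[0, 0, 0], [0, 0, 0]], [[0, 0, 0], [0, 0, 0]], [[0, 0, 0], [0, 0, 0]], [[0, 0, 0], [0, 0, 0]], [[0, 0, 0], [0, 0, 0]], [[0, 0, 0], [0, 0, 0]], [[0, 0, 0], [0, 0, 0]], [[0, 0, 0], [0, 0, 0]]], claw=1)

```text
clock: 2.53
tcp_pos: [0.4977, 0.3112, 0.0099]
ee_rot: [0.628, 3.075, 0.005]
force: [-0.1, 2.0, 6.7]
grip_width: 0.718
grip_force: 65.4
```

Request:
arm_command(increments=[[[0, 0, -0.01], [0, 0, 0]], [[0, 0, -0.03], [0, 0, 0]], [[0, 0, -0.06], [0, 0, 0]], [[0, -0.01, -0.095], [0, 0, 0]], [[-0.01, -0.03, -0.125], [0, 0, 0]], [[-0.025, -0.055, -0.15], [0, 0, 0]], [[-0.04, -0.085, -0.16], [0, 0, 0]], [[-0.057, -0.12, -0.16], [0, 0, 0]]])

```text
clock: 3.2
tcp_pos: [0.5039, 0.1773, 0.1723]
ee_rot: [0.624, 3.072, 0.005]
force: [0.4, -1.1, -0.5]
grip_width: 0.714
grip_force: 65.3
```

```bash
python3 - <<'E'
from h import *
a=np.radians(156.85); delta(np.array([.473,-.186,.17])-.08*np.array([np.cos(a),np.sin(a),0]))
c=cap('wrist','w2')
E
```

```text
t 3.2 tcp [0.5039 0.1773 0.1723] xhead 157.04 yhead 67.04 z [ 0.0078  0.0016 -1.    ] j6 0.589 F [ 0.36 -1.07 -0.52] gw 0.7138696545318233 gf 65.26008825050667
shift mm [-193.22 -346.87    2.04]
```

View pics/w2.png

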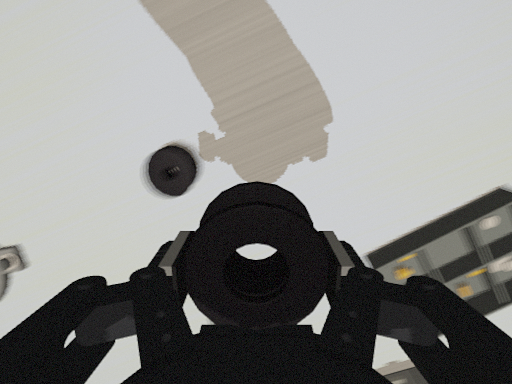

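The reel is held level between the pads, top flange centred near (257,265), bore visible around (257,260). The small reel is undisturbed at (172,170).

Request:
arm_command(increments=[[[-0.02, -0.035, 0], [0, 0, 0]], [[-0.04, -0.07, 0], [0, 0, 0]], [[-0.06, -0.105, 0], [0, 0, 0]], [[-0.08, -0.14, 0], [0, 0, 0]], [[-0.1, -0.175, 0], [0, 0, 0]], [[-0.12, -0.21, 0], [0, 0, 0]], [[-0.138, -0.245, 0], [0, 0, 0]], [[-0.156, -0.28, 0], [0, 0, 0]]])

```text
clock: 3.92
tcp_pos: [0.5352, -0.1434, 0.1684]
ee_rot: [0.629, 3.077, -0.0]
force: [0.7, 0.1, -0.8]
grip_width: 0.711
grip_force: 65.4
```

Request:
arm_command(increments=[[[-0.014, -0.025, 0], [0, 0, 0]], [[-0.028, -0.05, 0], [0, 0, 0]], [[-0.037, -0.065, 0], [0, 0, 0]], [[-0.037, -0.065, 0], [0, 0, 0]], [[-0.037, -0.065, 0], [0, 0, 0]]])

```text
clock: 4.33
tcp_pos: [0.5438, -0.2161, 0.1677]
ee_rot: [-0.631, -3.077, -0.001]
force: [-0.6, -0.5, 0.2]
grip_width: 0.715
grip_force: 65.5
```

```bash
python3 - <<'E'
from h import *
delta(None)
c=cap('wrist','w3')
delta(None)
t=cap('top','t3'); s=cap('scene','s3')
im=np.hstack([cv2.imread('pics/w3.png')[:,30:480],])
cv2.imwrite('pics/w3v.png',cv2.resize(cv2.imread('pics/w3.png')[0:340],None,fx=1.55,fy=1.55))
E
```

```text
t 4.33 tcp [ 0.5438 -0.2161  0.1677] xhead 156.82 yhead 66.82 z [-3.e-04  7.e-04 -1.e+00] j6 -0.111 F [-0.57 -0.53  0.15] gw 0.7149165831977263 gf 65.45246068853885
t 4.38 tcp [ 0.5437 -0.2151  0.1676] xhead 156.91 yhead 66.91 z [-6.e-04  1.e-03 -1.e+00] j6 -0.111 F [-0.7   0.13 -0.06] gw 0.7144471737063629 gf 65.45254930271767
```

View pics/w3v.png

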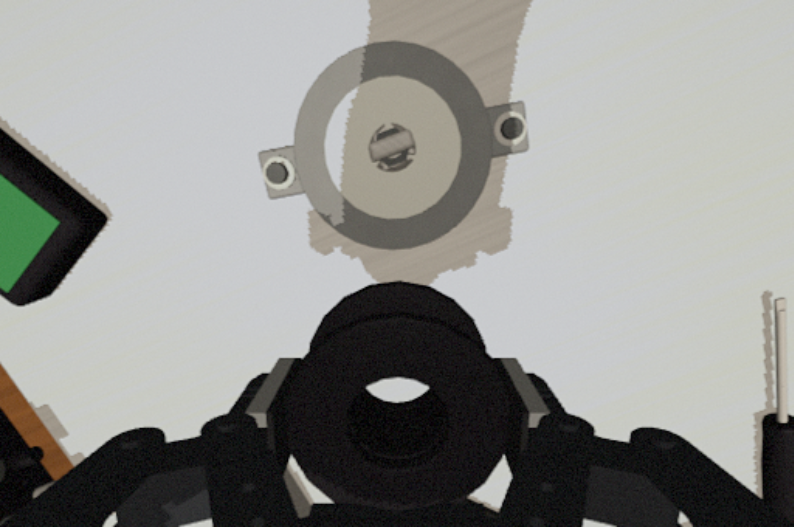

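The view shows the stand with platter centre near view (393,147), i.e. image (254,95), the paddle at (392,149) pointing slightly up-right, and the reel level in hand with its bore at (398,420).

```bash
cat >> h.py <<'E'
def ring(c,p0,z,R,w,sign=-1,n=72,azr=(0,360)):
    """centre & radius of a circle at height z from the strongest radial edge in an annulus"""
    g=cv2.GaussianBlur(cv2.cvtColor(c['img'],cv2.COLOR_RGB2GRAY),(3,3),0).astype(np.float32)
    p0=np.array(p0[:2],float)
    for _ in range(3):
        P=[]
        rr=np.arange(R-w,R+w,.00025)
        for a in np.radians(np.linspace(*azr,n,endpoint=False)):
            d=np.array([np.cos(a),np.sin(a)]); uv=np.array([proj(c,[*(p0+r*d),z]) for r in rr],np.float32)
            v=cv2.remap(g,uv[None,:,0],uv[None,:,1],cv2.INTER_LINEAR)[0]
            dg=sign*np.gradient(v); i=dg.argmax()
            if dg[i]>1: P.append(p0+rr[i]*d)
        P=np.array(P); keep=np.ones(len(P),bool)
        for _ in range(4):
            A=np.c_[2*P[keep],np.ones(keep.sum())]; s=np.linalg.lstsq(A,(P[keep]**2).sum(1),rcond=None)[0]
            r=np.sqrt(s[2]+s[:2]@s[:2]); e=np.abs(np.linalg.norm(P-s[:2],axis=1)-r); keep=e<max(.001,2*np.median(e))
        p0=s[:2]
    return p0.round(4),round(float(r),4),int(keep.sum()),round(float(np.median(e)),5)
E
python3 - <<'E'
from h import *
c=dict(np.load('pics/w3.npz'))
print('platter L/R/T/B',[ray(c,u/1.55,v/1.55,.03)[:2].round(4) for u,v in((325,147),(462,147),(393,75),(393,219))])
q=ray(c,393/1.55,147/1.55,.03); print(q)
print('platter',ring(c,q,.03,.040,.006))
print('foot?',[ring(c,q,z,.062,.007,+1) for z in(.006,.01,.015)])
print('paddle',ray(c,392/1.55,149/1.55,.1))
print('paddle corners',[ray(c,u/1.55,v/1.55,.1)[:2].round(4) for u,v in((371,150),(409,134),(414,150),(377,165))])
# held reel: bore near rim at reel top z
s=arm.sense()['tcp_pos']; zt=s[2]-.007+.04
a=np.radians(156.85); tx=np.array([np.cos(a),np.sin(a),0])
print('reel', ray(c,398/1.55,377/1.55,zt)-tx*.014, ray(c,398/1.55,507/1.55,zt)+tx*.032,'tcp',s, 'reel L/R',ray(c,287/1.55,420/1.55,zt),ray(c,524/1.55,420/1.55,zt), 'bottom near', ray(c,398/1.55,282/1.55,s[2]-.007)-tx*.032)
for z in (.02,.03):print(ring(dict(np.load('pics/t3.npz')),q,.03,.04,.006))
E
```

```text
platter L/R/T/B [array([ 0.4547, -0.2231]), array([ 0.486, -0.15 ]), array([ 0.4351, -0.1717]), array([ 0.5084, -0.2033])]
[ 0.47026247 -0.18685953  0.03      ]
platter (array([ 0.4713, -0.1879]), 0.0395, 72, 0.00021)
foot? [(array([ 0.4713, -0.188 ]), 0.0627, 62, 0.00021), (array([ 0.4714, -0.1879]), 0.0618, 60, 0.00019), (array([ 0.4715, -0.188 ]), 0.0608, 60, 0.00022)]
paddle [ 0.47340274 -0.18812923  0.1       ]
paddle corners [array([ 0.4702, -0.1967]), array([ 0.4706, -0.1789]), array([ 0.4776, -0.1795]), array([ 0.477 , -0.1969])]
reel [ 0.54230483 -0.21506001  0.20067559] [ 0.53720025 -0.2128567   0.20067559] tcp [ 0.54379264 -0.21419197  0.16767559] reel L/R [ 0.52931358 -0.24184415  0.20067559] [ 0.55432518 -0.18345844  0.20067559] bottom near [ 0.54469362 -0.21595209  0.16067559]
(array([ 0.4715, -0.1876]), 0.0393, 41, 0.00046)
(array([ 0.4715, -0.1876]), 0.0393, 41, 0.00046)
```

```bash
python3 - <<'E'
from h import *
c=dict(np.load('pics/w3.npz'))
for zb in (.157,.160,.163): print(ring(c,[.5438,-.2152],zb,.032,.006,+1,60,(102,212)))
for zt in (.198,.2,.203): print('bore',ring(c,[.5438,-.2152],zt,.014,.004,+1,40,(125,190)),'bore bottom',ring(c,[.5438,-.2152],zt-.04,.014,.004,-1,40,(-50,10)))
ps=[]
delta([.4714,-.188,.13])
E
```

```text
(array([ 0.5452, -0.2166]), 0.0321, 60, 6e-05)
(array([ 0.5437, -0.216 ]), 0.0313, 60, 0.00014)
(array([ 0.5424, -0.2155]), 0.0307, 60, 0.00013)
bore (array([ 0.5285, -0.2095]), 0.0242, 40, 8e-05) bore bottom (array([ 0.5445, -0.2166]), 0.0141, 40, 9e-05)
bore (array([ 0.5276, -0.2092]), 0.0238, 40, 7e-05) bore bottom (array([ 0.5454, -0.2168]), 0.0121, 40, 0.00016)
bore (array([ 0.5215, -0.2063]), 0.0106, 31, 0.00043) bore bottom (array([ 0.5437, -0.2161]), 0.0123, 40, 0.00017)
t 4.48 tcp [ 0.5438 -0.2142  0.1677] xhead 157.0 yhead 67.0 z [-5.e-04  8.e-04 -1.e+00] j6 -0.111 F [-0.1   0.11 -0.56] gw 0.7126631077331416 gf 65.45260584913194
shift mm [76.84 -4.19 37.73]
```

Request:
arm_command(increments=[[[0.02, -0.001, 0], [0, 0, 0]], [[0.045, -0.002, 0], [0, 0, 0]], [[0.065, -0.0025, 0], [0, 0, 0]], [[0.0785, -0.003, 0.005], [0, 0, 0]], [[0.0785, -0.003, 0.02], [0, 0, 0]], [[0.0785, -0.003, 0.035], [0, 0, 0]], [[0.0785, -0.003, 0.045], [0, 0, 0]], [[0.0785, -0.003, 0.045], [0, 0, 0]]])

```text
clock: 5.15
tcp_pos: [0.4693, -0.1857, 0.1208]
ee_rot: [-0.625, -3.075, -0.002]
force: [0.1, 1.0, -1.0]
grip_width: 0.714
grip_force: 65.4
```

```bash
python3 - <<'E'
from h import *
for i in range(3): delta(None); c=cap('scene','s4')
w=cap('wrist','w4')
u,v=map(int,proj(c,[.4714,-.188,.1]))
a=cv2.resize(cv2.imread('pics/s4.png')[v-45:v+55,u-60:u+60],None,fx=4,fy=4,interpolation=cv2.INTER_CUBIC)
b=cv2.imread('pics/w4.png')[100:384,130:390]; b=cv2.resize(b,None,fx=400/284,fy=400/284)
h=min(len(a),len(b)); o=np.hstack([a[:h,:430],b[:h,:366]]); cv2.imwrite('pics/v4.png',o)
E
```

```text
t 5.15 tcp [ 0.4693 -0.1857  0.1208] xhead 157.02 yhead 67.02 z [-0.0031  0.002  -1.    ] j6 -0.135 F [ 0.06  0.99 -1.04] gw 0.7143519444666268 gf 65.44856769265607
t 5.2 tcp [ 0.4699 -0.1863  0.1218] xhead 157.01 yhead 67.01 z [-0.0019  0.0013 -1.    ] j6 -0.135 F [ 0.5  -0.18 -1.21] gw 0.7138969717367105 gf 65.4479844798334
t 5.25 tcp [ 0.4705 -0.1868  0.1226] xhead 156.99 yhead 66.99 z [-6.e-04  6.e-04 -1.e+00] j6 -0.135 F [ 0.59  0.04 -1.6 ] gw 0.7132152432915136 gf 65.4480918275658
```

View pics/v4.png

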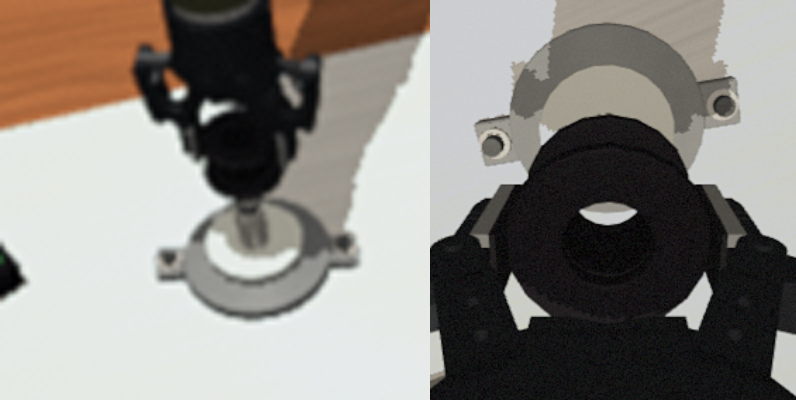

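The scene crop (left) shows the reel directly above the spindle head; the wrist crop (right) shows the reel centred over the stand, column about 608 in both.

```bash
python3 - <<'E'
from h import *
c=dict(np.load('pics/w4.npz'))
print('platter',ring(c,[.4714,-.188],.03,.04,.006,-1,40,(120,195)))
print('foot',ring(c,[.4714,-.188],.009,.062,.006,1,40,(110,205)))
for zb in (.112,.114,.116): print('reel',zb,ring(c,[.4714,-.188],zb,.032,.006,+1,60,(102,212)))
for i in range(1): delta([.4714,-.188,.1])
E
```

```text
platter (array([ 0.4711, -0.188 ]), 0.0393, 40, 0.00014)
foot (array([ 0.4713, -0.1881]), 0.0619, 40, 0.00014)
reel 0.112 (array([ 0.4725, -0.1879]), 0.0322, 60, 9e-05)
reel 0.114 (array([ 0.4715, -0.1875]), 0.0317, 60, 0.00017)
reel 0.116 (array([ 0.4706, -0.1871]), 0.0312, 60, 0.00017)
t 5.35 tcp [ 0.4713 -0.1876  0.1233] xhead 156.96 yhead 66.96 z [ 1.e-03 -4.e-04 -1.e+00] j6 -0.135 F [ 0.58  0.64 -0.79] gw 0.7099165988223506 gf 65.44824293931015
shift mm [-0.25 -0.3  23.32]
```

Request:
arm_command(increments=[[[0, 0, 0.006], [0, 0, 0]], [[0, 0, 0.016], [0, 0, 0]], [[0, 0, 0.026], [0, 0, 0]], [[0, 0, 0.036], [0, 0, 0]], [[0, 0, 0.046], [0, 0, 0]], [[0, 0, 0.056], [0, 0, 0]], [[0, 0, 0.065], [0, 0, 0]], [[0, 0, 0.073], [0, 0, 0]]])

```text
clock: 6.02
tcp_pos: [0.4702, -0.1875, 0.0482]
ee_rot: [-0.628, -3.077, -0.001]
force: [0.0, -0.7, -0.4]
grip_width: 0.719
grip_force: 65.4
```

Request:
arm_command(increments=[[[0, 0, 0.001], [0, 0, 0]], [[0, 0, 0.002], [0, 0, 0]], [[0, 0, 0.003], [0, 0, 0]], [[0, 0, 0.004], [0, 0, 0]], [[0, 0, 0.005], [0, 0, 0]]])

```text
clock: 6.43
tcp_pos: [0.4711, -0.1879, 0.045]
ee_rot: [0.628, 3.077, -0.0]
force: [-0.2, 0.7, -0.0]
grip_width: 0.716
grip_force: 65.4
```

Request:
arm_command(increments=[[[0, 0, 0.001], [0, 0, 0]], [[0, 0, 0.002], [0, 0, 0]], [[0, 0, 0.003], [0, 0, 0]], [[0, 0, 0.003], [0, 0, 0]]])

```text
clock: 6.77
tcp_pos: [0.4706, -0.1876, 0.0415]
ee_rot: [-0.628, -3.078, -0.0]
force: [0.1, -0.0, -0.5]
grip_width: 0.715
grip_force: 65.4
```

Request:
arm_command(increments=[[[0, 0, 0.001], [0, 0, 0]], [[0, 0, 0.002], [0, 0, 0]], [[0, 0, 0.002], [0, 0, 0]]])

```text
clock: 7.02
tcp_pos: [0.4707, -0.1877, 0.0399]
ee_rot: [0.628, 3.078, -0.0]
force: [-0.6, 0.1, 2.1]
grip_width: 0.714
grip_force: 65.7
```

Contact is beginning; press slightly more, then release.

Request:
arm_command(increments=[[[0, 0, 0.001], [0, 0, 0]], [[0, 0, 0.001], [0, 0, 0]]])

```text
clock: 7.18
tcp_pos: [0.4707, -0.1877, 0.0398]
ee_rot: [0.628, 3.077, -0.0]
force: [-4.6, 1.3, 11.4]
grip_width: 0.714
grip_force: 66.4
```

Request:
arm_command(increments=[[[0, 0, 0], [0, 0, 0]], [[0, 0, 0], [0, 0, 0]], [[0, 0, 0], [0, 0, 0]], [[0, 0, 0], [0, 0, 0]], [[0, 0, 0], [0, 0, 0]], [[0, 0, 0], [0, 0, 0]], [[0, 0, 0], [0, 0, 0]], [[0, 0, 0], [0, 0, 0]]], claw=0)

```text
clock: 7.85
tcp_pos: [0.4706, -0.1876, 0.0385]
ee_rot: [-0.628, -3.078, -0.0]
force: [-1.1, 0.3, -0.0]
grip_width: 1.003
grip_force: 0.0
```

Request:
arm_command(increments=[[[0, 0, -0.005], [0, 0, 0]], [[0, 0, -0.025], [0, 0, 0]], [[0, 0, -0.055], [0, 0, 0]], [[0, 0, -0.09], [0, 0, 0]], [[0, 0, -0.125], [0, 0, 0]], [[-0.03, 0, -0.145], [0, 0, 0]], [[-0.055, 0, -0.145], [0, 0, 0]], [[-0.07, 0, -0.145], [0, 0, 0]]])

```text
clock: 8.52
tcp_pos: [0.5382, -0.2168, 0.1866]
ee_rot: [0.627, 3.072, -0.003]
force: [0.1, 0.4, -0.3]
grip_width: 0.997
grip_force: 0.0
```

Request:
arm_command(increments=[[[0, 0, 0], [0, 0, 0]], [[0, 0, 0], [0, 0, 0]]])

```text
clock: 8.68
tcp_pos: [0.535, -0.2151, 0.1834]
ee_rot: [-0.628, -3.077, -0.0]
force: [0.3, 0.8, -0.8]
grip_width: 1.001
grip_force: 0.0
```

```bash
python3 - <<'E'
from h import *
c=cap('wrist','w5'); delta([.4714,-.188,.15])
print('reel top',ring(c,[.4714,-.188],.07,.032,.005,+1)); print('bore',ring(c,[.4714,-.188],.07,.014,.003,-1))
print('foot',ring(c,[.4714,-.188],.009,.062,.006,1))
u,v=map(int,proj(c,[.4714,-.188,.08])); print(u,v)
cv2.imwrite('pics/w5v.png',cv2.resize(cv2.imread('pics/w5.png')[max(0,v-60):v+60,u-70:u+70],None,fx=5,fy=5,interpolation=cv2.INTER_CUBIC))
E
```

```text
t 8.73 tcp [ 0.5342 -0.2146  0.1831] xhead 156.93 yhead 66.93 z [-0.0016  0.001  -1.    ] j6 -0.119 F [-0.27 -0.2  -0.28] gw 1.0003794773238472 gf 0.0
shift mm [68.13 -0.11 33.27]
reel top (array([ 0.4708, -0.1877]), 0.0313, 72, 0.00012)
bore (array([ 0.4708, -0.1877]), 0.0124, 72, 0.00014)
foot (array([ 0.4712, -0.1881]), 0.0621, 62, 0.0002)
255 106
```

View pics/w5v.png

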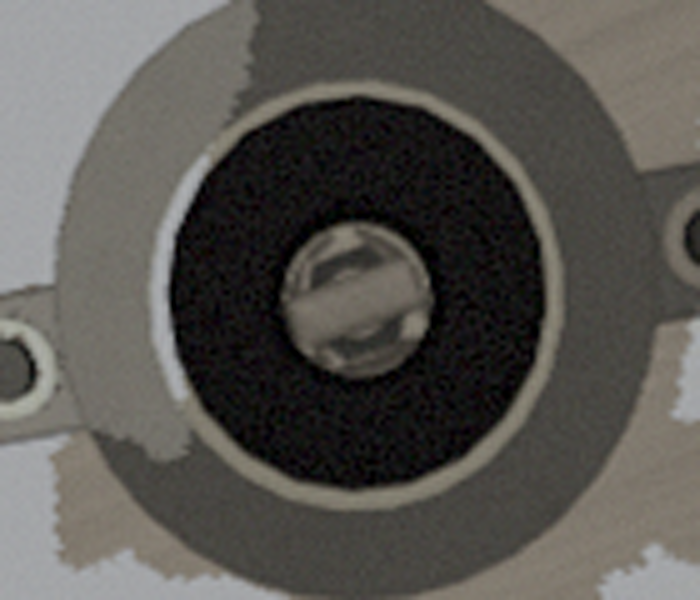

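The reel lies flat and centred, with an even rim of platter showing. The paddle crosses the bore centre at about crop (357,299), tilted some 18° up to the right.

```bash
python3 - <<'E'
from h import *
c=dict(np.load('pics/w5.npz'))
P=[ray(c,185+x/5,46+y/5,.1)[:2] for x,y in((287,296),(405,258),(432,300),(302,341))]
print(np.round(P,4),np.mean(P,0).round(4))
for i,j in((0,1),(3,2)):
    d=P[j]-P[i]; print(np.degrees(np.arctan2(d[1],d[0])))
g=cv2.cvtColor(c['img'],cv2.COLOR_RGB2GRAY)[76:130,234:280]
print(ray(c,256.2,105.4,.1)); delta([.4713,-.188,.13])
E
```

```text
[[ 0.4668 -0.1968]
 [ 0.4686 -0.1788]
 [ 0.4756 -0.1774]
 [ 0.4735 -0.1973]] [ 0.4711 -0.1876]
84.08404309616756
83.889656898935
[ 0.47084498 -0.18752279  0.1       ]
t 8.73 tcp [ 0.5342 -0.2146  0.1831] xhead 156.93 yhead 66.93 z [-0.0016  0.001  -1.    ] j6 -0.119 F [-0.27 -0.2  -0.28] gw 1.0003794773238472 gf 0.0
shift mm [68.18 -0.16 53.27]
```

Request:
arm_command(increments=[[[0.01, 0, 0.005], [0, 0, -7]], [[0.025, 0, 0.015], [0, 0, -14]], [[0.04, 0, 0.025], [0, 0, -21]], [[0.052, 0, 0.035], [0, 0, -28]], [[0.06, 0, 0.042], [0, 0, -35]], [[0.065, 0, 0.048], [0, 0, -42]], [[0.068, 0, 0.053], [0, 0, -49]], [[0.068, 0, 0.053], [0, 0, -56]]])

```text
clock: 9.4
tcp_pos: [0.4695, -0.1868, 0.1294]
ee_rot: [0.898, -3.008, -0.005]
force: [0.3, 0.4, 0.2]
grip_width: 1.0
grip_force: 0.0
```

Request:
arm_command(increments=[[[0, 0, 0], [0, 0, -7]], [[0, 0, 0], [0, 0, -14]], [[0, 0, 0], [0, 0, -21]], [[0, 0, 0], [0, 0, -28]], [[0, 0, 0], [0, 0, -35]], [[0, 0, 0], [0, 0, -42]], [[0, 0, 0], [0, 0, -49]], [[0, 0, 0], [0, 0, -52]]])

```text
clock: 10.07
tcp_pos: [0.4709, -0.1876, 0.1304]
ee_rot: [2.127, -2.311, -0.002]
force: [0.5, 0.2, 1.0]
grip_width: 1.003
grip_force: 0.0
```

Request:
arm_command(increments=[[[0, 0, 0], [0, 0, 0]], [[0, 0, 0], [0, 0, 0]], [[0, 0, 0], [0, 0, 0]]])

```text
clock: 10.32
tcp_pos: [0.4718, -0.1881, 0.1306]
ee_rot: [2.119, -2.319, -0.001]
force: [0.1, -0.0, 0.4]
grip_width: 1.001
grip_force: 0.0
```

```bash
python3 - <<'E'
from h import *
c=cap('wrist','w6'); delta([.4712,-.188,.0775]); arm.capture('top'); delta([.4712,-.188,.0775])
cv2.imwrite('pics/w6v.png',cv2.resize(cv2.imread('pics/w6.png'),None,fx=1.5,fy=1.5))
E
```

```text
t 10.37 tcp [ 0.472  -0.1881  0.1306] xhead -95.15 yhead 174.85 z [-3.e-04  3.e-04 -1.e+00] j6 -2.018 F [ 0.11  0.61 -0.07] gw 0.9997108596935016 gf 0.0
shift mm [-0.06  0.76 53.1 ]
t 10.42 tcp [ 0.4721 -0.1883  0.1306] xhead -95.14 yhead 174.86 z [-1.e-04  1.e-04 -1.e+00] j6 -2.019 F [ 0.91 -0.7   0.12] gw 0.9998775412332402 gf 0.0
shift mm [-0.18  0.96 53.1 ]
```

View pics/w6v.png

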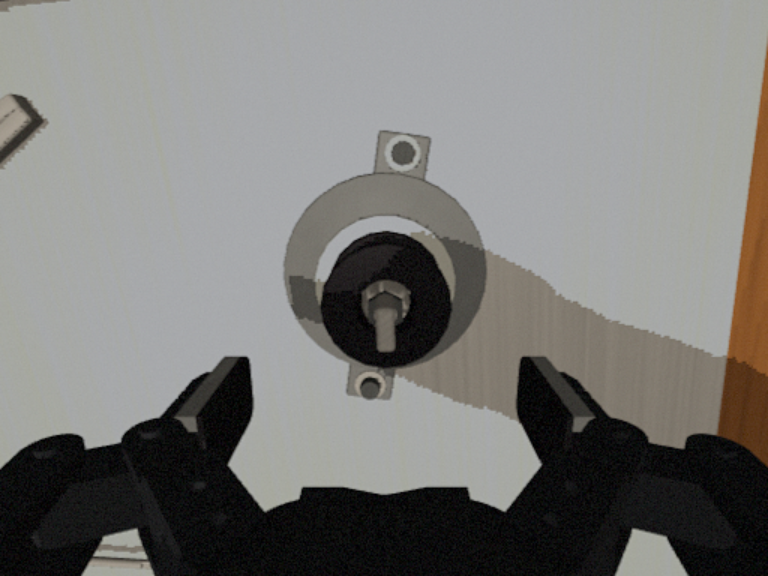

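The paddle is upright in the image at column 385, midway between the pads (about 245 and 525), and aligned with them.

Request:
arm_command(increments=[[[0, 0.0005, 0.015], [0, 0, 0]], [[0, 0.0005, 0.03], [0, 0, 0]], [[0, 0.0005, 0.043], [0, 0, 0]], [[0, 0.0005, 0.052], [0, 0, 0]], [[0, 0.0005, 0.0525], [0, 0, 0]], [[0, 0.0005, 0.0525], [0, 0, 0]]])

```text
clock: 10.92
tcp_pos: [0.4716, -0.1881, 0.0777]
ee_rot: [2.12, -2.318, -0.002]
force: [-0.1, 0.5, -0.4]
grip_width: 0.997
grip_force: 0.0
```

Request:
arm_command(increments=[[[0, 0, 0], [0, 0, 0]], [[0, 0, 0], [0, 0, 0]], [[0, 0, 0], [0, 0, 0]], [[0, 0, 0], [0, 0, 0]], [[0, 0, 0], [0, 0, 0]], [[0, 0, 0], [0, 0, 0]], [[0, 0, 0], [0, 0, 0]], [[0, 0, 0], [0, 0, 0]]], claw=1)

```text
clock: 11.58
tcp_pos: [0.4715, -0.1883, 0.0784]
ee_rot: [2.12, -2.317, -0.001]
force: [-3.4, 0.2, 4.9]
grip_width: 0.074
grip_force: 59.1
```

Request:
arm_command(increments=[[[0, 0, 0], [0, 0, 0]], [[0, 0, 0], [0, 0, 0]], [[0, 0, 0], [0, 0, 0]], [[0, 0, 0], [0, 0, 0]]])

```text
clock: 11.92
tcp_pos: [0.4715, -0.1883, 0.0784]
ee_rot: [2.12, -2.318, -0.001]
force: [-3.1, 0.4, 5.4]
grip_width: 0.074
grip_force: 59.2
```

```bash
python3 - <<'E'
from h import *
delta(None); print(arm.sense()['moment'])
E
```

```text
t 11.92 tcp [ 0.4715 -0.1883  0.0784] xhead -95.09 yhead 174.91 z [-5.e-04 -0.e+00 -1.e+00] j6 -2.02 F [-3.07  0.37  5.38] gw 0.07437325327776494 gf 59.187071793012365
[ 0.1456609   0.63593239 -0.06566344]
```

Request:
arm_command(increments=[[[0, 0, 0], [0, 0, 5]], [[0, 0, 0], [0, 0, 11]], [[0, 0, 0], [0, 0, 17]], [[0, 0, 0], [0, 0, 23]], [[0, 0, 0], [0, 0, 29]], [[0, 0, 0], [0, 0, 35]], [[0, 0, 0], [0, 0, 41]], [[0, 0, 0], [0, 0, 46]]])

```text
clock: 12.58
tcp_pos: [0.4716, -0.1883, 0.0784]
ee_rot: [1.039, -2.964, -0.0]
force: [-2.9, 0.6, 5.5]
grip_width: 0.077
grip_force: 59.3
```

```bash
python3 - <<'E'
from h import *
delta([.4715,-.1883,.0784]); print(arm.sense()['moment'])
E
```

```text
t 12.58 tcp [ 0.4716 -0.1883  0.0784] xhead -141.36 yhead 128.64 z [-6.e-04 -1.e-04 -1.e+00] j6 -1.212 F [-2.91  0.6   5.5 ] gw 0.07727497415206994 gf 59.309199796261964
shift mm [0.01 0.07 0.01]
[0.10457364 0.58810743 0.07499683]
```

Moment is the thread drag only (sign as expected); continue in smaller chunks.

Request:
arm_command(increments=[[[0, 0, 0], [0, 0, 5]], [[0, 0, 0], [0, 0, 10]], [[0, 0, 0], [0, 0, 15]], [[0, 0, 0], [0, 0, 20]], [[0, 0, 0], [0, 0, 20]]])

```text
clock: 13.0
tcp_pos: [0.4715, -0.1884, 0.0784]
ee_rot: [0.51, -3.099, -0.0]
force: [-2.5, 0.4, 5.7]
grip_width: 0.077
grip_force: 59.3
```

```bash
python3 - <<'E'
from h import *
delta(None); print(arm.sense()['moment'])
E
```

```text
t 13.0 tcp [ 0.4715 -0.1884  0.0784] xhead -161.3 yhead 108.7 z [-6.e-04 -1.e-04 -1.e+00] j6 -0.864 F [-2.49  0.42  5.66] gw 0.07731530526082186 gf 59.286919340975146
[ 0.16680915  0.70358273 -0.05523188]
```

Request:
arm_command(increments=[[[0, 0, 0], [0, 0, 3]], [[0, 0, 0], [0, 0, 6]], [[0, 0, 0], [0, 0, 9]], [[0, 0, 0], [0, 0, 12]], [[0, 0, 0], [0, 0, 12]]])

```text
clock: 13.42
tcp_pos: [0.4716, -0.1884, 0.0784]
ee_rot: [0.186, -3.136, 0.0]
force: [-3.2, 0.3, 5.4]
grip_width: 0.077
grip_force: 59.3
```

```bash
python3 - <<'E'
from h import *
delta(None); print(arm.sense()['moment'])
E
```

```text
t 13.42 tcp [ 0.4716 -0.1884  0.0784] xhead -173.21 yhead 96.79 z [-5.e-04 -1.e-04 -1.e+00] j6 -0.656 F [-3.15  0.34  5.39] gw 0.07722652159825175 gf 59.28709275103756
[ 0.11648513  0.62387778 -0.06234012]
```

Request:
arm_command(increments=[[[0, 0, 0], [0, 0, 3]], [[0, 0, 0], [0, 0, 6]], [[0, 0, 0], [0, 0, 9]], [[0, 0, 0], [0, 0, 12]], [[0, 0, 0], [0, 0, 12]]])

```text
clock: 13.83
tcp_pos: [0.4715, -0.1883, 0.0784]
ee_rot: [-0.143, -3.138, 0.0]
force: [-3.2, 1.1, 6.0]
grip_width: 0.075
grip_force: 59.3
```

```bash
python3 - <<'E'
from h import *
delta(None); print(arm.sense()['moment'])
E
```

```text
t 13.83 tcp [ 0.4715 -0.1883  0.0784] xhead 174.79 yhead 84.79 z [-6.e-04 -0.e+00 -1.e+00] j6 -0.447 F [-3.21  1.11  6.01] gw 0.07510307350607573 gf 59.28704075759015
[ 0.14633414  0.64874149 -0.08294095]
```

Request:
arm_command(increments=[[[0, 0, 0], [0, 0, 3]], [[0, 0, 0], [0, 0, 6]], [[0, 0, 0], [0, 0, 9]], [[0, 0, 0], [0, 0, 9]]])

```text
clock: 14.17
tcp_pos: [0.4715, -0.1883, 0.0784]
ee_rot: [-0.387, -3.117, 0.0]
force: [-4.5, -0.6, 5.2]
grip_width: 0.081
grip_force: 59.9
```

```bash
python3 - <<'E'
from h import *
delta(None); print(arm.sense()['moment'])
E
```

```text
t 14.17 tcp [ 0.4715 -0.1883  0.0784] xhead 165.86 yhead 75.86 z [-7.e-04 -1.e-04 -1.e+00] j6 -0.291 F [-4.53 -0.63  5.22] gw 0.08071077150849791 gf 59.89776384376455
[0.08165893 0.65741896 0.43286743]
```

Request:
arm_command(increments=[[[0, 0, 0], [0, 0, 3]], [[0, 0, 0], [0, 0, 6]], [[0, 0, 0], [0, 0, 9]], [[0, 0, 0], [0, 0, 9]]])

```text
clock: 14.5
tcp_pos: [0.4716, -0.1883, 0.0786]
ee_rot: [-0.625, -3.078, 0.001]
force: [-3.0, 0.0, 7.8]
grip_width: 0.082
grip_force: 109.0
```

```bash
python3 - <<'E'
from h import *
delta(None); print(arm.sense()['moment'])
E
```

```text
t 14.5 tcp [ 0.4716 -0.1883  0.0786] xhead 157.05 yhead 67.05 z [-8.e-04 -7.e-04 -1.e+00] j6 -0.137 F [-2.98  0.01  7.78] gw 0.08219532060121955 gf 108.98544823017801
[-0.09011244  0.83759242  1.8715715 ]
```

Seat found near heading 78° (torque rising from there). Hold briefly, then back off to heading 168°, i.e. −101° from here.

Request:
arm_command(increments=[[[0, 0, 0], [0, 0, 0]], [[0, 0, 0], [0, 0, 0]], [[0, 0, 0], [0, 0, -5]], [[0, 0, 0], [0, 0, -11]], [[0, 0, 0], [0, 0, -17]], [[0, 0, 0], [0, 0, -23]], [[0, 0, 0], [0, 0, -29]], [[0, 0, 0], [0, 0, -35]]])

```text
clock: 15.17
tcp_pos: [0.4716, -0.1883, 0.0784]
ee_rot: [0.334, -3.123, -0.0]
force: [-3.4, 1.0, 5.4]
grip_width: 0.081
grip_force: 59.0
```

Request:
arm_command(increments=[[[0, 0, 0], [0, 0, -6]], [[0, 0, 0], [0, 0, -12]], [[0, 0, 0], [0, 0, -18]], [[0, 0, 0], [0, 0, -24]], [[0, 0, 0], [0, 0, -30]], [[0, 0, 0], [0, 0, -36]], [[0, 0, 0], [0, 0, -42]], [[0, 0, 0], [0, 0, -48]]])

```text
clock: 15.83
tcp_pos: [0.4716, -0.1883, 0.0784]
ee_rot: [1.575, -2.718, -0.0]
force: [-2.7, 0.6, 5.8]
grip_width: 0.077
grip_force: 59.0
```

Request:
arm_command(increments=[[[0, 0, 0], [0, 0, -6]], [[0, 0, 0], [0, 0, -12]], [[0, 0, 0], [0, 0, -16]], [[0, 0, 0], [0, 0, -18]], [[0, 0, 0], [0, 0, -18]], [[0, 0, 0], [0, 0, -18]], [[0, 0, 0], [0, 0, -18]]])

```text
clock: 16.42
tcp_pos: [0.4716, -0.1883, 0.0784]
ee_rot: [1.975, -2.442, -0.0]
force: [-4.5, 0.0, 5.1]
grip_width: 0.077
grip_force: 59.1
```

```bash
python3 - <<'E'
from h import *
delta(None); print(arm.sense()['moment'])
c=cap('wrist','w7'); print('reel',ring(c,[.4714,-.188],.07,.032,.005,+1,60,(20,160)),ring(c,[.4714,-.188],.07,.032,.005,+1,60,(200,320)))
cv2.imwrite('pics/w7v.png',cv2.resize(cv2.imread('pics/w7.png')[180:384,130:390],None,fx=2.9,fy=2.9))
E
```

```text
t 16.42 tcp [ 0.4716 -0.1883  0.0784] xhead -102.08 yhead 167.92 z [-5.e-04 -0.e+00 -1.e+00] j6 -1.898 F [-4.48  0.02  5.1 ] gw 0.07742109197997127 gf 59.090008475468494
[0.16309542 0.61212185 0.0436809 ]
reel (array([ 0.4768, -0.1748]), 0.0287, 43, 0.00248) (array([ 0.468 , -0.2021]), 0.0326, 37, 0.00017)
```

View pics/w7v.png

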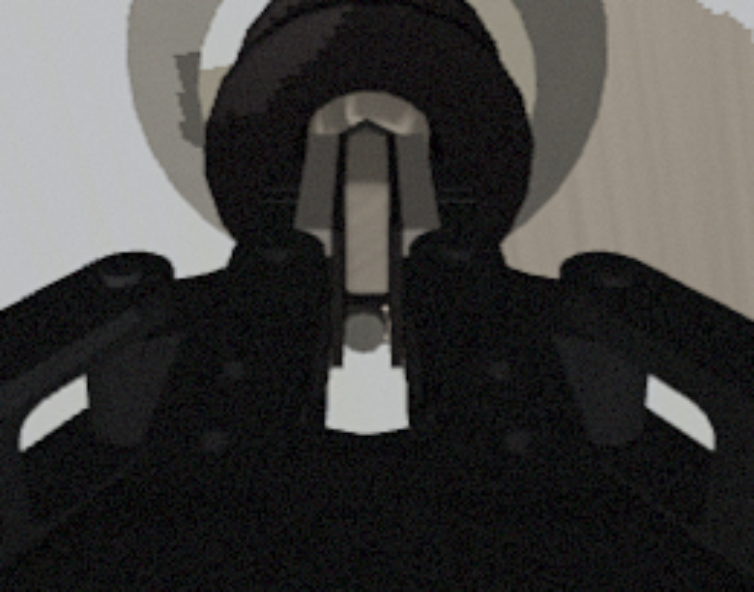

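The paddle sits square between the pads at about (367,235), with the reel still flat on the platter. I'm handing in.

```bash
python3 -c "
from plant import arm; print(arm.hand_in())"
```

```text
the job is handed in; nothing more can be done
None
```

The larger reel lies flat on the platter, and I turned the thumbscrew to its seat and backed it off about 90° (the seat angle is judged from the torque rise, so a few degrees either way). The gripper still holds the screw head at about 59 N so you can lock the nut, the bystanders I saw were undisturbed, and the job was handed in at 16.4 s with no verdict returned.

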